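Push a well plate under the scanning bridge

TASK

With the fingers, push the white 24-well plate along the bench, lengthways, in under the low scanning bridge from its open side (the side with the flared guides), until its leading end rests squarely against the stop bar beyond the bridge. Only push it: keep it flat on the bench, never lifted or tipped. Leave everything else on the bench where it is.

Things in the scene. Friction and masses are not known exactly. Their poses are not given: they have to be found in the camera images.
- plate: 24-well plate: a flat white plastic block with 6 x 4 round wells on top, 128 mm (its x) x 86 mm (its y) x 20 mm tall (the top 12 mm is 2 mm narrower on each side), about 0.11 kg, lying loose and flat on the bench; origin at the centre of its underside. Either end may lead. It is wider than a gripper opens: it is to be pushed.
- bridge: low scanning bridge fixed to the bench: grey beam across a channel. Origin on the bench, channel centre line, midway under the beam. Its x: the way the plate must travel; y: across; z up. Beam x -25 to 25, y -78 to 78 mm, underside 25, top 45 mm up. Channel 96 mm wide between pillars, then 14 mm tall side guides up to the stop; floor is the bare bench. White housing, 40 mm tall, at y -77 to -127 mm.
- mouth (a point): entry of the channel, on the bench and its centre line, 50 mm before the bridge's origin, between the tips of two 14 mm tall guide cheeks that flare from 93 mm apart at the beam to 119 mm here; axes as the bridge
- stop (a point): foot of the stop bar's near face, on the bench and the channel's centre line, 67 mm beyond the bridge's origin; bar 14 mm tall, across the channel. With the plate against it the plate's centre is 64 mm before this point and its rear end sticks out of the bridge on the entry side, 36 mm in front of the beam; axes as the bridge
- vial: bystander: capped glass vial, 24 mm across, 50 mm tall, standing beside the bridge; origin at the centre of its underside
- dish: bystander: closed round petri dish, 92 mm across, 13 mm tall, lying beyond the stop; origin at the centre of its underside
- marker: bystander: white marker pen with a black cap, about 110 x 13 x 13 mm, lying along its own x; origin under the middle
- rack: bystander: orange tube rack, 85 x 190 x 28 mm (long along its own y), small tubes up to 42 mm; origin at the centre of its underside
- beaker: bystander: open beaker, 66 mm across, 85 mm tall; origin at the centre of its underside
- bottle: bystander: amber bottle with a cap, 60 mm across, 125 mm tall; origin at the centre of its underside
- wipes: bystander: box of wipes, 115 x 125 x 85 mm; origin at the centre of its underside
Mind the look-alikes: they are no part of the job. What is meant by the plate is not purple or red, and is the smaller of those in its own colour.

How it is judged:
By the outcome, as a careful person would: the job done as asked, in the order asked, and still so for the second after the job is handed in, with the robot touching nothing.
It also fails if it takes over 64 s, if anything falls off the work surface, if the arm or the gripper's body presses on something with over 40 N, if the wrist force passes 120 N, or if a joint passes its speed limit or range.

ROBOT

A 6-joint arm with a two-finger parallel gripper is mounted at the origin on the work surface. World frame = base frame: x ahead of the robot, y to its left, z up, the work surface at z = 0. Lengths are in m, angles in degrees, forces in N, time in s.
With the tool pointing down it reaches from about 0.375 to 0.9 m from the base axis. Payload 3.1 kg.
Tool frame: the origin (TCP) lies midway between the tips of the shut fingers; the grasp point (between the pads) lies bot.hold_point_z behind it (bot.hold_point_z is the distance from the TCP to the grasp point, in m); z points along the fingers, y is the direction in which the jaws open and shut (so a half turn about z gives the same grasp; the last joint's range is limited). The gripper opens to 87 mm and grips with 3 to 60 N. Pads are 19 mm wide; open, the fingers measure 117 mm over their backs; the gripper's body (75 mm by 190 mm) begins 51 mm behind the grasp point.
Start: joints at [60.934, 30.224, 82.088, -0, 67.689, -10.227], TCP at [0.202, 0.592, 0.223] pointing down, gripper open.
Joint ranges: [-176.69, 176.69], [-43.24, 126.21], [12.49, 139.97], [-82, 262], [0, 151.66], [-163.58, 163.58]. Speed limits (degrees/s): [159.86, 159.86, 180, 180, 180, 180].

INTERFACE

Orientations are given as a 3x3 rotation matrix whose columns are the frame's x, y, z axes.
In Python, from rig import bot, vision gives the robot as it stands.
- The arm moves only by the shell command python3 -m inch 'ROWS'. ROWS is JSON, a list of rows, each a list of 5 numbers: the finger opening in mm, from 0 to 87, then the shift along the tool's x, y, z in mm, then the turn about the tool's z in rad. In form: [[hand, dx, dy, dz, roll], ...]. A call has 1 to 8 rows; each row is the pose to reach, as a shift and turn from the pose measured when the call began, along the tool's axes at that moment; what a row does not reach only later rows make up. A row lasts 1/10 s, in which the tool goes at most 50 mm and 8.59 degrees, less where a joint would pass 70% of its speed; a pose out of reach is approached as far as the arm can. A call with a gripper value outside its range is refused whole. The fingers move at their own pace and stop on an object; the grip force is fixed at half the most. Time passes only in rows, so rows that repeat a pose let the fingers close. It gives the time, the measured TCP pose, the force and the opening at its end, in the units of the state.
- bot.read_state(): the state, without advancing time (a new reading comes with each control period).
- vision.capture(name): name is "scene" or "top" or "wrist"; returns (picture, depth): 400x640x3 uint8, red, green, blue; 400x640 float32, m along the optical axis (not along the pixel's ray), 0 where there is no reading.
- vision.camera_model(name): a dict with "intrinsics" (3x3 intrinsics, pixels), "dist" ([k1, k2, p1, p2, k3] as OpenCV has them; the pictures are not rectified), "camera_from_world" (4x4, takes a point from world to camera coordinates). Camera axes: x right, y down, z forward; pixel columns grow to the right and rows downward; lengths in m; the calibration is good to about 2 mm. A picture is of the moment at which its call begins: read the wrist's pose just before it. camera_model takes no time and is no camera call; for the wrist camera it gives the pose at the moment of the call.
- bot.hand_in(): hands the job in, once; it reports no verdict.
The state is a dict: "time_s": time; "joint_positions": joint angles; "qvel": joint speeds; "tau": joint torques, N m; "position": TCP position; "tcp_rot": TCP orientation; "force": force on the tool from outside, world axes, zero at the start; "moment": the same for the moment, N m; "opening": opening from 0.0 (shut) to 1.0 (fully open).
Only numpy, scipy, OpenCV 4.12 (cv2) and the standard library are available. Lean on these libraries where they do the work, as an engineer would, in place of code of your own. Each camera call takes 0.05 s, during which the arm holds its last target. There are 200 camera calls.

## Working session

There is one attempt and no reset: what is moved stays moved. The work goes in short steps, Python scripts to look and compute and a shell command to move; the robot and the scene stay as the last step left them, time stands still between calls to the robot, and variables do not carry over. Pictures are saved under pics/ and viewed, about 8 in all and at most 12, crops included, and the job is handed in when it is done.

```bash
mkdir -p pics
cat > h.py <<'E'
import numpy as np, cv2
from rig import bot, vision
def ray(name,uv,z,m=None):
    m=m or vision.camera_model(name); K=np.array(m["intrinsics"],float); d=np.array(m["dist"],float)
    T=np.array(m["camera_from_world"]); R=T[:3,:3]; c=-R.T@T[:3,3]
    p=cv2.undistortPoints(np.array(uv,float).reshape(-1,1,2),K,d).reshape(-1,2)
    w=np.c_[p,np.ones(len(p))]@R
    return c+w*((z-c[2])/w[:,2])[:,None]
def proj(name,P,m=None):
    m=m or vision.camera_model(name); T=np.array(m["camera_from_world"])
    return cv2.projectPoints(np.array(P,float).reshape(-1,1,3),cv2.Rodrigues(T[:3,:3])[0],T[:3,3],np.array(m["intrinsics"],float),np.array(m["dist"],float))[0].reshape(-1,2)
def save(f,im): cv2.imwrite(f,im[:,:,::-1])
E
python3 - <<'E'
from h import *
for n in ["top","scene"]:
    im,d=vision.capture(n); save(f"pics/{n}0.png",im); np.save(f"pics/{n}0.npy",im); np.save(f"pics/{n}0d.npy",d)
s=bot.read_state(); print(s["time_s"],s["position"],s["tcp_rot"],s["opening"],bot.hold_point_z)
E
```

```text
0.1 [0.20146869 0.59095494 0.22167393] [[-9.46422599e-01  3.22929357e-01 -9.45616037e-04]
 [ 3.22930551e-01  9.46421165e-01 -1.68435643e-03]
 [ 3.51022891e-04 -1.89948130e-03 -9.99998134e-01]] 0.9998384640054205 0.0187
```

View pics/top0.png

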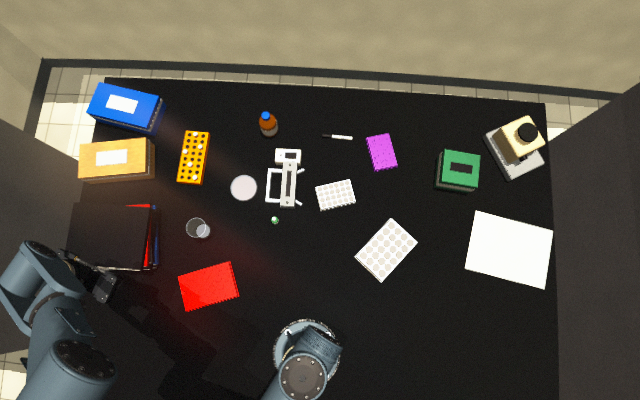

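View pics/scene0.png

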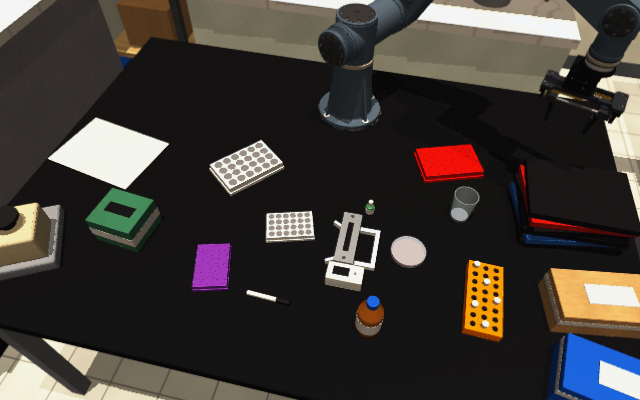

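Look-alikes in the top view: the small white plate at (335,194), the large white one at (386,250), red at (208,286) and purple at (381,152). The small white one fits, since it is the smaller of the two white plates. Next I measure roughly and confirm with a crop.

Run:
```python
from h import *
im=np.load("pics/top0.npy"); d=np.load("pics/top0d.npy")
m=vision.camera_model("top")
g=im.astype(int); white=((g.min(2)>110)).astype(np.uint8)
for n,(r0,r1,c0,c1),z in [("plate",(172,216,311,360),.02),("big",(212,290,350,422),.02)]:
    w=np.zeros_like(white); w[r0:r1,c0:c1]=white[r0:r1,c0:c1]
    w=cv2.morphologyEx(w,cv2.MORPH_CLOSE,np.ones((5,5)))
    c=max(cv2.findContours(w,0,1)[0],key=cv2.contourArea).reshape(-1,2)
    P=ray("top",c,z,m)[:,:2].astype(np.float32); print(n,cv2.minAreaRect(P*1000),cv2.boundingRect(c))
# bridge points
for n,uv,z in [("beam",(289,180),.045),("hous",(288,156),.04),("stop far",(267,170),.014),("stop near",(267,203),.014),("flareUp",(303,171),.014),("flareDn",(301,205),.014),("vial",(275,220),.05),("marker",(338,137),.01),("dish",(243,188),.013)]:
    print(n,ray("top",[uv],z,m)[0].round(3))
a=cv2.resize(im[130:250,220:380],None,fx=5,fy=5,interpolation=cv2.INTER_CUBIC); save("pics/crop1.png",a)
s=bot.read_state();M=vision.camera_model("wrist");print(np.array(M["camera_from_world"]).round(3),M["intrinsics"])
```

```text
plate ((530.5850830078125, -63.4549560546875), (89.03129577636719, 126.7518081665039), 17.10315704345703) (315, 179, 41, 32)
big ((353.3531799316406, -244.0357666015625), (125.74308013916016, 187.82861328125), 49.62507247924805) (354, 218, 64, 65)
beam [0.565 0.096 0.045]
hous [0.652 0.107 0.04 ]
stop far [0.604 0.179 0.014]
stop near [0.486 0.168 0.014]
flareUp [0.609 0.053 0.014]
flareDn [0.487 0.051 0.014]
vial [0.423 0.131 0.05 ]
marker [ 0.745 -0.063  0.01 ]
dish [0.534 0.257 0.013]
[[ 0.323  0.946 -0.001 -0.624]
 [ 0.913 -0.311  0.263 -0.031]
 [ 0.249 -0.086 -0.965  0.39 ]
 [ 0.     0.     0.     1.   ]] [[319.39809495   0.         318.15721589]
 [  0.         319.39809495 201.33115532]
 [  0.           0.           1.        ]]
```

View pics/crop1.png

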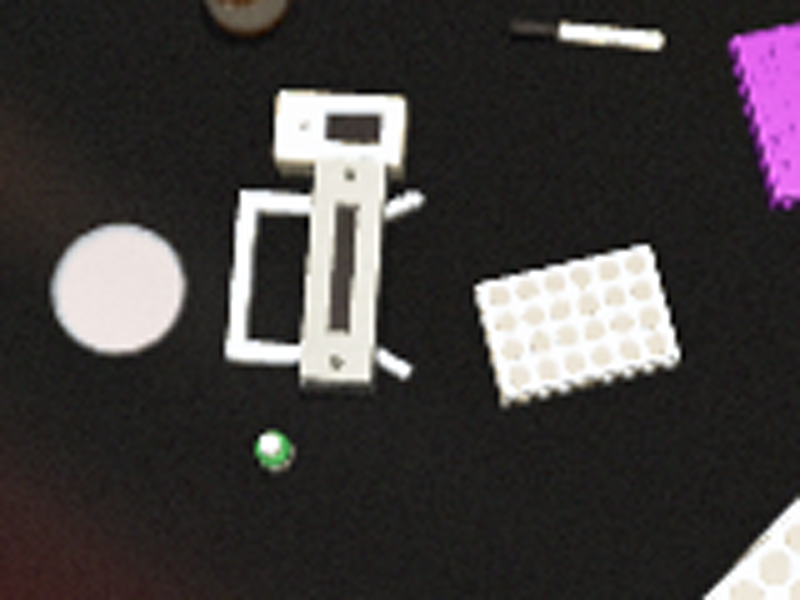

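The crop confirms it: a white plate with 6 x 4 wells at crop (577,325), centre about (0.53,-0.063), 127 x 89 mm. The bridge is to its left and the flared mouth faces it. I'll move to a view above the mouth with the jaw axis across the channel.

```bash
python3 -m inch '[[50,-515,-426,-60,1.24],[50,-515,-426,-60,1.24],[50,-515,-426,-60,1.24],[50,-515,-426,-60,1.24],[50,-515,-426,-60,1.24],[50,-515,-426,-60,1.24],[50,-515,-426,-60,1.24],[50,-515,-426,-60,1.24]]'
```

```text
time_s: 0.9
position: [0.4105, 0.25, 0.2582]
tcp_rot: [[-0.036, 0.999, -0.001], [0.999, 0.036, -0.002], [-0.002, -0.001, -1.0]]
force: [0.8, 0.0, -0.5]
opening: 0.578
```

```bash
python3 -m inch '[[50,-240,131,-20,0.03],[50,-240,131,-20,0.03],[50,-240,131,-20,0.03],[50,-240,131,-20,0.03],[50,-240,131,-20,0.03],[50,-240,131,-20,0.03],[50,-240,131,-20,0.03],[50,-240,131,-20,0.03]]'
python3 - <<'E'
from h import *
m=vision.camera_model("wrist"); im,d=vision.capture("wrist"); save("pics/w1.png",im)
import pickle; pickle.dump((m,im,d,bot.read_state()),open("pics/w1.pkl","wb"))
E
```

```text
time_s: 1.7
position: [0.5494, 0.0148, 0.2777]
tcp_rot: [[-0.005, 1.0, -0.003], [1.0, 0.005, -0.001], [-0.001, -0.003, -1.0]]
force: [-0.2, -0.6, -0.1]
opening: 0.575
```

View pics/w1.png

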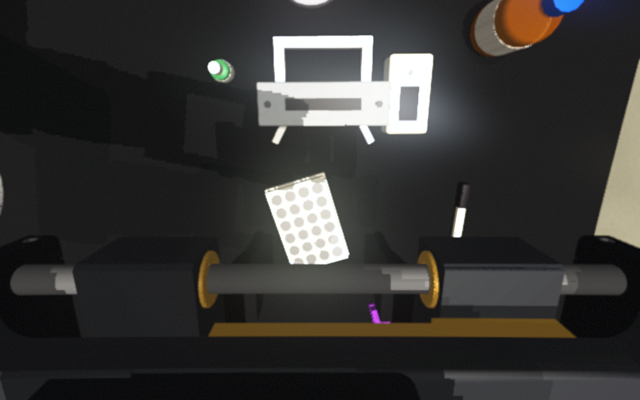

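The wrist view shows the stop bar (row 42, columns 273-373), side guides (columns 280 and 367), the beam (rows 82-126), flare tips at (277,142) and (369,142), and the plate (265-348, 175-265). Now I measure them on their own planes.

Run:
```python
from h import *; import pickle
m,im,d,s=pickle.load(open("pics/w1.pkl","rb"))
g=cv2.cvtColor(im,cv2.COLOR_RGB2GRAY).astype(float)
def edge(fix,a,b,axis,sgn):  # subpixel strongest gradient; axis 0: scan rows at column fix
    v=g[a:b,fix] if axis==0 else g[fix,a:b]
    dv=np.diff(v)*sgn; i=dv.argmax(); 
    o=0
    if 0<i<len(dv)-1:
        q=dv[i-1]-2*dv[i]+dv[i+1]; o=0.5*(dv[i-1]-dv[i+1])/q if q else 0
    return a+i+0.5+o
def fit(name,pts,z):
    P=ray("wrist",pts,z,m)[:,:2]; vx,vy,x0,y0=cv2.fitLine(P.astype(np.float32),cv2.DIST_HUBER,0,1e-4,1e-4).ravel()
    print(name,"pt",np.round([x0,y0],4),"ang",round(np.degrees(np.arctan2(vy,vx)),2)); return P
cols=range(288,360,4)
fit("stop near top edge z14",[(c,edge(c,42,58,0,-1)) for c in cols],.014)
fit("stop far top edge",[(c,edge(c,30,42,0,1)) for c in range(280,368,4)],.014)
rows=range(54,78,3)
fit("guideL inner",[(edge(r,278,294,1,-1),r) for r in rows],.014)
fit("guideR inner",[(edge(r,354,370,1,1),r) for r in rows],.014)
fit("guideL outer",[(edge(r,264,280,1,1),r) for r in rows],.014)
fit("guideR outer",[(edge(r,368,384,1,-1),r) for r in rows],.014)
fit("beam far",[(c,edge(c,74,92,0,1)) for c in range(290,380,4)],.045)
fit("beam near",[(c,edge(c,116,134,0,-1)) for c in range(285,355,4)],.045)
print("beam left end",ray("wrist",[(257.5,88),(257.5,118)],.045,m).round(4).tolist())
print("tips",ray("wrist",[(277,143),(369,143)],.014,m).round(4).tolist())
w=(g>105).astype(np.uint8); w[:165]=0;w[266:]=0;w[:,:258]=0;w[:,355:]=0
w=cv2.morphologyEx(w,cv2.MORPH_CLOSE,np.ones((7,7)))
c=max(cv2.findContours(w,0,1)[0],key=cv2.contourArea)
r=cv2.minAreaRect(ray("wrist",c.reshape(-1,2),.02,m)[:,:2].astype(np.float32)*1000); print(r,cv2.boxPoints(r).round(1).tolist())
print(proj("wrist",cv2.boxPoints(r).astype(float).__class__([[*p/1000,.02] for p in cv2.boxPoints(r)]) if 0 else [[*p/1000,.02] for p in cv2.boxPoints(r)],m).round(0).tolist())
for n,(a,b,cc,e) in {"beam":(85,95,300,340),"plate":(215,225,300,310),"stop":(40,44,300,340)}.items():
    z=np.median(d[a:b,cc:e]);print(n,"depth z",z)
```

```text
stop near top edge z14 pt [0.5505 0.1646] ang 0.22
stop far top edge pt [0.5374 0.1779] ang 0.56
guideL inner pt [0.5059 0.1454] ang -88.62
guideR inner pt [0.5998 0.1458] ang 89.29
guideL outer pt [0.4922 0.1454] ang -89.43
guideR outer pt [0.6135 0.1458] ang 89.72
beam far pt [0.5487 0.1233] ang 0.59
beam near pt [0.5483 0.0738] ang 0.38
beam left end [[0.4769, 0.1158, 0.045], [0.4753, 0.082, 0.045]]
tips [[0.4936, 0.05, 0.014], [0.6145, 0.0506, 0.014]]
((533.72021484375, -60.943260192871094), (87.64159393310547, 130.82362365722656), 17.34123992919922) [[472.3999938964844, -11.600000381469727], [511.3999938964844, -136.39999389648438], [595.0, -110.30000305175781], [556.0999755859375, 14.600000381469727]]
[[262.0, 190.0], [293.0, 274.0], [351.0, 257.0], [324.0, 171.0]]
beam depth z 0.3735629
plate depth z 0.44206756
stop depth z 0.38849014
```

The bridge is at x≈0.553, y≈0.098 with its axis at about 90.4°. The guides are 94 mm apart and the beam depth reads 50 mm, both matching the description. The plate is at about (0.532,-0.062), yaw 107°, so it needs roughly +20 mm in x and -17° of turn. I'll push its -x flank ahead of centre with shut fingers, which does both, then push the rear end.

```bash
python3 -m inch '[[0,-50,-108,60,0],[0,-50,-108,60,0],[0,-50,-108,60,0],[0,-50,-108,110,0],[0,-50,-108,160,0],[0,-50,-108,210,0],[0,-50,-108,255,0],[0,-50,-108,255,0]]'; python3 -m inch '[[0,0,0,8,0],[0,0,0,15,0],[0,0,0,15,0]]'
```

```text
time_s: 2.55
position: [0.4351, -0.0323, 0.0174]
tcp_rot: [[-0.008, 1.0, -0.019], [1.0, 0.008, 0.005], [0.005, -0.019, -1.0]]
force: [-0.8, 0.5, 1.0]
opening: 0.017
time_s: 2.85
position: [0.4355, -0.0319, 0.004]
tcp_rot: [[-0.009, 1.0, -0.017], [1.0, 0.009, 0.004], [0.004, -0.017, -1.0]]
force: [-0.3, 0.4, 0.2]
opening: 0.003
```

```bash
python3 -m inch '[[0,-1,6,-2,0],[0,-1,12,-2,0],[0,-1,18,-2,0],[0,-1,24,-2,0],[0,-1,30,-2,0],[0,-1,36,-2,0],[0,-1,42,-2,0],[0,-1,46,-2,0]]'
python3 - <<'E'
from h import *; import pickle
m=vision.camera_model("wrist"); im,d=vision.capture("wrist"); t,_=vision.capture("top"); t=t[150:230,280:380]
a=np.vstack([im,np.zeros((10,640,3),np.uint8)]);save("pics/w2.png",np.hstack([cv2.resize(im,(480,300)),cv2.resize(t,(320,300))[:, :300]]))
E
```

```text
time_s: 3.65
position: [0.4818, -0.0324, 0.005]
tcp_rot: [[-0.009, 1.0, -0.017], [1.0, 0.009, 0.004], [0.004, -0.017, -1.0]]
force: [-0.8, -0.3, 1.0]
opening: 0.003
```

View pics/w2.png

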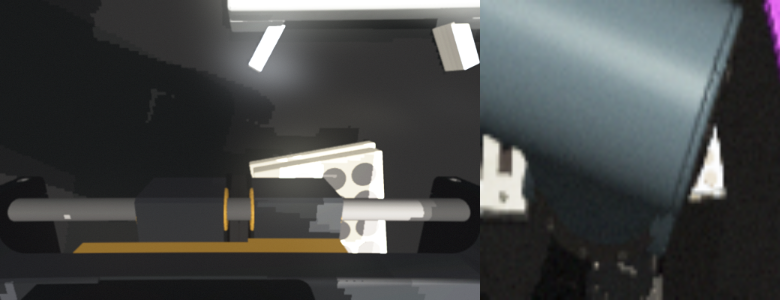

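The plate's front edge runs (250,162)–(376,142) in the scaled wrist view, still tilted and not fully turned. I'll measure it.

```bash
cat > front.py <<'E'
from h import *
m=vision.camera_model("wrist"); im,d=vision.capture("wrist"); g=cv2.cvtColor(im,cv2.COLOR_RGB2GRAY)
w=(g>125).astype(np.uint8); w[:160]=0; w[268:]=0; w[:,:280]=0; w[:,560:]=0
n,l,st,_=cv2.connectedComponentsWithStats(w); k=1+st[1:,4].argmax(); print("blob",st[k])
c=st[k,0]; pts=[(x,np.argmax(l[:,x]==k)-.5) for x in range(c+6,c+st[k,2]-8,3)]
P=ray("wrist",pts,.008,m)[:,:2]; q=cv2.fitLine(P.astype(np.float32),cv2.DIST_HUBER,0,1e-4,1e-4).ravel()
print("front edge ang",np.degrees(np.arctan2(q[1],q[0])),"ends",P[0].round(4),P[-1].round(4),"len",np.linalg.norm(P[0]-P[-1]))
print(bot.read_state()["position"])
E
python3 front.py
```

```text
blob [ 333  188  180   78 8288]
front edge ang 10.740533 ends [ 0.4925 -0.0106] [ 0.5759 -0.0014] len 0.08391232492969995
[ 0.48202932 -0.03257793  0.0050955 ]
```

```bash
python3 -m inch '[[0,-1,3,-1,0],[0,0,5,-1,0],[0,0,5,-1,0]]'; python3 front.py; python3 -m inch '[[0,0,-10,0,0],[0,0,-20,0,0],[0,0,-20,-40,0],[0,0,-20,-90,0],[0,0,-20,-90,0]]'
python3 - <<'E'
from h import *
im,d=vision.capture("wrist"); save("pics/w3.png",im)
E
```

```text
time_s: 4.1
position: [0.4875, -0.0326, 0.0061]
tcp_rot: [[-0.009, 1.0, -0.016], [1.0, 0.009, 0.004], [0.004, -0.016, -1.0]]
force: [0.3, -0.2, 0.0]
opening: -0.001
blob [ 333  192  177   74 8043]
front edge ang 8.754853 ends [ 0.4976 -0.0093] [ 0.5802 -0.0028] len 0.08290197592670706
[ 0.4872997  -0.03258603  0.0060574 ]
time_s: 4.65
position: [0.4708, -0.0339, 0.1007]
tcp_rot: [[-0.009, 1.0, -0.007], [1.0, 0.009, 0.001], [0.001, -0.007, -1.0]]
force: [0.1, -1.1, -0.7]
opening: 0.004
```

View pics/w3.png

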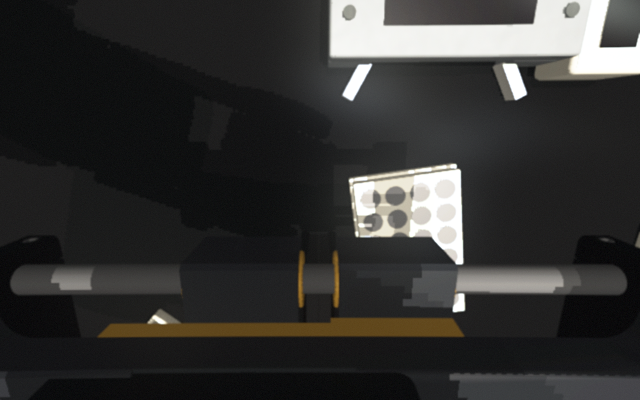

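After the flank push the plate sits with its front edge at (350-455, 165-180) and is tilted about 8°, centre about (0.548,-0.069). Next I go behind the rear end with the fingers 50 mm apart.

```bash
python3 -m inch '[[50,-131,81,0,0],[50,-131,81,0,0],[50,-131,81,0,0],[50,-131,81,0,0],[50,-131,81,0,0],[50,-131,81,40,0],[50,-131,81,80,0],[50,-131,81,80,0]]'; python3 -m inch '[[50,0,0,8,0],[50,0,0,14,0],[50,0,0,14,0]]'
```

```text
time_s: 5.5
position: [0.5441, -0.1593, 0.0122]
tcp_rot: [[-0.01, 1.0, -0.025], [1.0, 0.01, 0.009], [0.01, -0.025, -1.0]]
force: [-0.9, 0.9, 0.3]
opening: 0.559
time_s: 5.8
position: [0.542, -0.1575, 0.0011]
tcp_rot: [[-0.011, 1.0, -0.028], [1.0, 0.011, 0.011], [0.011, -0.027, -1.0]]
force: [-5.2, 2.3, 12.0]
opening: 0.571
```

```bash
python3 -m inch '[[50,-3,5,-5,0],[50,-3,9,-6,0],[50,-3,9,-6,0],[50,-3,9,-6,0]]'
```

```text
time_s: 6.2
position: [0.5516, -0.1605, 0.0071]
tcp_rot: [[-0.011, 1.0, -0.027], [1.0, 0.012, 0.011], [0.011, -0.027, -1.0]]
force: [-0.0, -0.7, 0.8]
opening: 0.575
```

```bash
python3 -m inch '[[50,8,0,0,0],[50,16,0,0,0],[50,24,0,0,0],[50,32,0,0,0],[50,40,0,0,0],[50,48,0,0,0],[50,56,0,0.5,0],[50,62,0,0.5,0]]'
python3 - <<'E'
from h import *
im,d=vision.capture("wrist"); im2,_=vision.capture("scene"); save("pics/w4.png",np.hstack([cv2.resize(im,(480,300)),cv2.resize(im2[170:270,240:346],(318,300))]))
E
```

```text
time_s: 7.0
position: [0.5512, -0.0979, 0.0074]
tcp_rot: [[-0.012, 1.0, -0.026], [1.0, 0.012, 0.01], [0.011, -0.026, -1.0]]
force: [0.5, -1.4, -0.3]
opening: 0.573
```

View pics/w4.png

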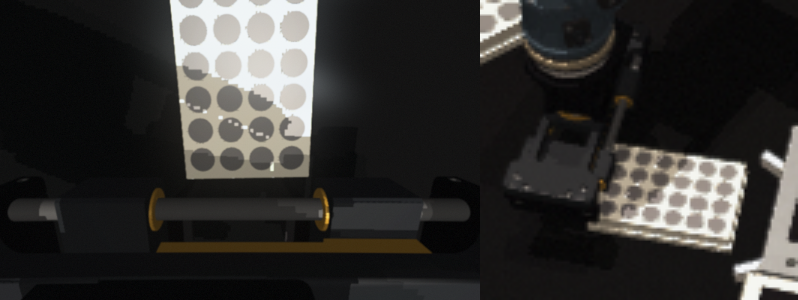

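The plate is now square with the fingers: rear edge at row 178 of the scaled wrist view, columns 185–310. I'll check its lateral offset.

```bash
cat > rear.py <<'E'
from h import *
m=vision.camera_model("wrist"); im,d=vision.capture("wrist"); g=cv2.cvtColor(im,cv2.COLOR_RGB2GRAY)
w=(g>75).astype(np.uint8); w[:30]=0; w[238:]=0; w[:,:200]=0; w[:,470:]=0
w=cv2.morphologyEx(w,cv2.MORPH_CLOSE,np.ones((9,9)))
for r in (60,100,140,180,210,225,232):
    x=np.flatnonzero(w[r]); 
    if len(x): P=ray("wrist",[(x[0]-.5,r),(x[-1]+.5,r)],.02,m); print(r,x[0],x[-1],P[:,:2].round(4).tolist(),"mid",P[:,0].mean().round(4),"w",(P[1,0]-P[0,0]).round(4))
col=[(c,150+np.flatnonzero(w[150:,c]).max()+.5) for c in range(262,400,6)]
P=ray("wrist",col,.02,m)[:,:2]; q=cv2.fitLine(P.astype(np.float32),cv2.DIST_HUBER,0,1e-4,1e-4).ravel(); print("rear ang",np.degrees(np.arctan2(q[1],q[0])),"pt",q[2:])
print(bot.read_state()["position"])
E
python3 rear.py
```

```text
60 232 421 [[0.5116, -0.003], [0.5939, -0.0024]] mid 0.5528 w 0.0823
100 236 420 [[0.5124, -0.0196], [0.5951, -0.0187]] mid 0.5537 w 0.0826
140 240 417 [[0.5133, -0.0373], [0.5954, -0.0361]] mid 0.5543 w 0.0821
180 244 414 [[0.5143, -0.0561], [0.5957, -0.0547]] mid 0.555 w 0.0814
210 246 412 [[0.5146, -0.0711], [0.596, -0.0695]] mid 0.5553 w 0.0814
225 248 412 [[0.5152, -0.0789], [0.5967, -0.0771]] mid 0.5559 w 0.0815
232 248 411 [[0.515, -0.0826], [0.5965, -0.0808]] mid 0.5558 w 0.0814
rear ang 2.3565474 pt [ 0.55796695 -0.08381408]
[ 0.55078576 -0.0977896   0.0073094 ]
```

It's centred: mid 0.554–0.555 against the channel's 0.553, and the width agrees. I push on in.

```bash
python3 -m inch '[[50,8,0,0,0],[50,16,0,0,0],[50,24,0,0,0],[50,32,0,0,0],[50,40,0,0.5,0],[50,48,0,0.5,0],[50,56,0,0.5,0],[50,60,0,0.5,0]]'; python3 -m inch '[[50,7,0,0,0],[50,14,0,0,0],[50,21,0,0,0],[50,28,0,0.5,0],[50,35,0,0.5,0],[50,40,0,0.5,0],[50,45,0,0.5,0],[50,48,0,0.5,0]]'
```

```text
time_s: 7.95
position: [0.5499, -0.0368, 0.0075]
tcp_rot: [[-0.012, 1.0, -0.027], [1.0, 0.013, 0.011], [0.012, -0.027, -1.0]]
force: [-0.5, -0.7, -0.0]
opening: 0.572
time_s: 8.75
position: [0.5491, 0.0118, 0.0075]
tcp_rot: [[-0.013, 1.0, -0.028], [1.0, 0.013, 0.011], [0.012, -0.027, -1.0]]
force: [-0.5, -1.6, 0.0]
opening: 0.573
```

Expected contact with the stop is at TCP y≈0.0245, so I creep from here while watching the force.

```bash
python3 -m inch '[[50,3,0,0,0],[50,6,0,0,0],[50,8,0,0,0],[50,10,0,0,0],[50,10,0,0,0]]'; python3 -m inch '[[50,1,0,0,0],[50,2,0,0,0],[50,2,0,0,0]]'
```

```text
time_s: 9.25
position: [0.5489, 0.022, 0.0076]
tcp_rot: [[-0.013, 1.0, -0.028], [1.0, 0.013, 0.012], [0.012, -0.028, -1.0]]
force: [0.4, -0.2, 0.6]
opening: 0.577
time_s: 9.55
position: [0.5489, 0.0241, 0.0076]
tcp_rot: [[-0.013, 1.0, -0.028], [1.0, 0.013, 0.012], [0.012, -0.028, -1.0]]
force: [1.0, -0.9, 0.4]
opening: 0.575
```

```bash
python3 -m inch '[[50,1,0,0,0],[50,2,0,0,0],[50,2,0,0,0]]'
```

```text
time_s: 9.85
position: [0.5486, 0.0259, 0.0076]
tcp_rot: [[-0.013, 1.0, -0.028], [1.0, 0.013, 0.011], [0.012, -0.028, -1.0]]
force: [-0.7, -2.4, 0.6]
opening: 0.576
```

```bash
python3 -m inch '[[50,1,0,0,0],[50,1.5,0,0,0],[50,1.5,0,0,0]]';  python3 -m inch '[[50,1,0,0,0],[50,1.5,0,0,0],[50,1.5,0,0,0]]'
```

```text
time_s: 10.15
position: [0.5481, 0.0264, 0.0076]
tcp_rot: [[-0.014, 0.999, -0.03], [1.0, 0.014, 0.01], [0.01, -0.029, -1.0]]
force: [-1.5, -6.3, 0.5]
opening: 0.572
time_s: 10.45
position: [0.5478, 0.0266, 0.0076]
tcp_rot: [[-0.015, 0.999, -0.03], [1.0, 0.015, 0.008], [0.008, -0.03, -1.0]]
force: [-1.3, -7.3, -0.8]
opening: 0.573
```

```bash
python3 -m inch '[[50,1.5,0,0,0],[50,3,0,0,0],[50,3,0,0,0],[50,3,0,0,0]]'; python3 -m inch '[[50,-3,0,0,0],[50,-10,0,0,0],[50,-20,0,0,0],[50,-30,0,0,0],[50,-30,0,-40,0],[50,-30,0,-90,0],[50,-30,0,-140,0],[50,-30,0,-180,0]]';  python3 -m inch '[[50,40,0,-80,0],[50,40,0,-80,0],[50,40,0,-80,0],[50,40,0,-80,0]]'
python3 - <<'E'
from h import *; import pickle
m=vision.camera_model("wrist"); im,d=vision.capture("wrist"); save("pics/w5.png",im); pickle.dump((m,im),open("pics/w5.pkl","wb"))
E
```

```text
time_s: 10.85
position: [0.547, 0.0272, 0.0076]
tcp_rot: [[-0.017, 0.999, -0.032], [1.0, 0.017, 0.005], [0.005, -0.032, -0.999]]
force: [-2.9, -11.8, 0.1]
opening: 0.577
time_s: 11.65
position: [0.5539, -0.0043, 0.1901]
tcp_rot: [[-0.016, 0.999, -0.03], [1.0, 0.016, 0.005], [0.005, -0.03, -1.0]]
force: [0.6, 0.2, 0.2]
opening: 0.57
time_s: 12.05
position: [0.5558, 0.0352, 0.2712]
tcp_rot: [[-0.017, 0.999, -0.028], [1.0, 0.017, 0.004], [0.005, -0.027, -1.0]]
force: [-0.7, -0.4, -0.5]
opening: 0.574
```

View pics/w5.png

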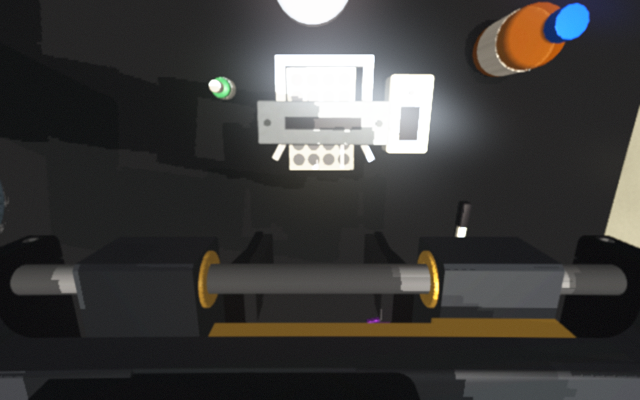

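The plate is under the bridge, with its rear row of wells at (290-355, 145-170) and its front near the stop at row 68. I'll check the gap and angle with an enlarged crop.

Run:
```python
from h import *; import pickle
m,im=pickle.load(open("pics/w5.pkl","rb"))
save("pics/crop5.png",cv2.resize(im[45:180,250:390],None,fx=4.3,fy=4.3,interpolation=cv2.INTER_CUBIC))
g=cv2.cvtColor(im,cv2.COLOR_RGB2GRAY).astype(float)
def line(n,pts,z):
    P=ray("wrist",pts,z,m)[:,:2]; q=cv2.fitLine(P.astype(np.float32),cv2.DIST_HUBER,0,1e-4,1e-4).ravel(); print(n,"pt",q[2:].round(4),"ang",np.degrees(np.arctan2(q[1],q[0])).round(2))
line("rear bottom rim z8",[(c,160+np.argmin(np.diff(g[160:185,c]))+.5) for c in range(294,352,3)],.008)
line("beam near",[(c,135+np.argmin(np.diff(g[135:152,c]))+.5) for c in list(range(262,272))+list(range(376,384))],.045)
line("stop far",[(c,48+np.argmax(np.diff(g[48:60,c]))+.5) for c in range(282,370,4)],.014)
for r in (80,90): print(r,g[r,270:300].astype(int).tolist(),g[r,348:380].astype(int).tolist())
for c in (300,320,345): print(c,g[52:80,c].astype(int).tolist())
```

```text
rear bottom rim z8 pt [0.5538 0.0371] ang 1.21
beam near pt [0.5266 0.0737] ang 0.59
stop far pt [0.5518 0.1789] ang 0.67
80 [128, 130, 131, 131, 191, 255, 255, 255, 255, 255, 255, 255, 255, 255, 255, 245, 245, 255, 255, 255, 255, 254, 253, 253, 253, 253, 253, 253, 253, 253] [254, 254, 255, 255, 255, 255, 255, 246, 194, 180, 179, 180, 178, 189, 238, 255, 255, 255, 255, 255, 255, 255, 255, 255, 255, 234, 165, 162, 164, 163, 162, 162]
90 [123, 122, 124, 126, 154, 240, 255, 255, 255, 255, 255, 255, 255, 255, 255, 252, 234, 254, 255, 255, 255, 255, 255, 255, 255, 255, 255, 255, 255, 255] [255, 255, 255, 255, 255, 255, 255, 236, 201, 197, 197, 195, 196, 220, 254, 255, 255, 255, 255, 255, 255, 255, 255, 255, 244, 195, 188, 187, 187, 186, 185, 185]
300 [132, 132, 217, 255, 255, 255, 255, 255, 255, 255, 255, 255, 255, 255, 230, 240, 255, 255, 255, 255, 255, 255, 255, 254, 253, 253, 253, 253]
320 [137, 141, 218, 255, 255, 255, 255, 255, 255, 255, 255, 255, 255, 254, 243, 254, 255, 255, 255, 255, 255, 255, 255, 255, 255, 255, 255, 255]
345 [129, 131, 219, 255, 255, 255, 255, 255, 255, 255, 255, 255, 255, 254, 247, 255, 255, 255, 255, 255, 255, 254, 254, 254, 254, 254, 254, 254]
```

View pics/crop5.png

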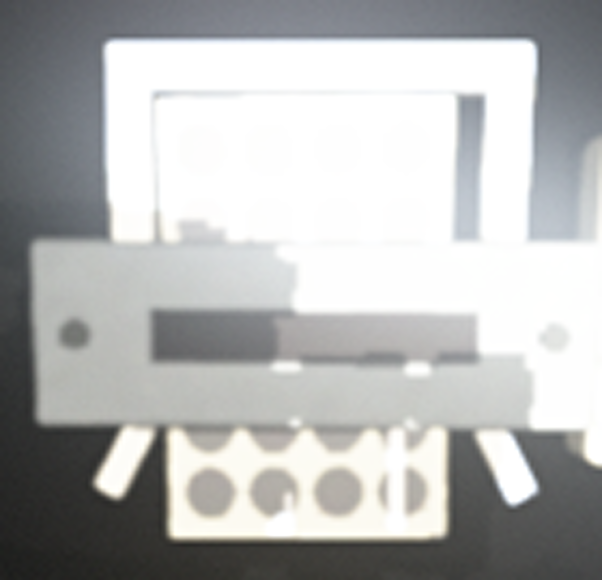

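It is in and against the stop. The rear rim is at y 0.0371 against 0.0377 expected, but it sits about 0.6° off square, with a sub-mm gap at the -x corner. I'll nudge the rear on the -x side with shut fingers to seat it.

```bash
python3 -m inch '[[0,-34,-28,40,0.01],[0,-34,-28,80,0.01],[0,-34,-28,120,0.01],[0,-34,-28,160,0.01],[0,-34,-28,200,0.01],[0,-34,-28,235,0.01],[0,-34,-28,255,0.01],[0,-34,-28,255,0.01]]'; python3 -m inch '[[0,0,0,4,0],[0,0,0,7,0],[0,0,0,7,0]]'
```

```text
time_s: 12.9
position: [0.5153, 0.0018, 0.0113]
tcp_rot: [[-0.005, 0.999, -0.042], [1.0, 0.005, 0.007], [0.007, -0.041, -0.999]]
force: [-0.5, -0.7, -0.6]
opening: 0.016
time_s: 13.2
position: [0.5152, 0.0017, 0.0046]
tcp_rot: [[-0.005, 0.999, -0.041], [1.0, 0.005, 0.007], [0.007, -0.041, -0.999]]
force: [0.2, 0.5, -0.5]
opening: 0.001
```

```bash
python3 -m inch '[[0,0,8,-2,0],[0,5,14,-2,0],[0,10,14,-2,0],[0,15,14,-2,0],[0,20,14,-2,0],[0,22,14,-2,0],[0,24,14,-2,0],[0,24,14,-2,0]]'; python3 -m inch '[[0,1,0,0,0],[0,2,0,0,0],[0,2,0,0,0]]'
```

```text
time_s: 14.0
position: [0.5283, 0.0253, 0.0061]
tcp_rot: [[-0.006, 0.999, -0.043], [1.0, 0.006, 0.006], [0.006, -0.043, -0.999]]
force: [-2.0, -3.0, 0.5]
opening: 0.004
time_s: 14.3
position: [0.5275, 0.026, 0.0061]
tcp_rot: [[-0.007, 0.999, -0.045], [1.0, 0.007, 0.004], [0.004, -0.045, -0.999]]
force: [-2.6, -8.5, 1.3]
opening: 0.004
```

```bash
python3 -m inch '[[0,1,0,0,0],[0,2,0,0,0],[0,2,0,0,0]]'
```

```text
time_s: 14.6
position: [0.5271, 0.0263, 0.0061]
tcp_rot: [[-0.009, 0.999, -0.046], [1.0, 0.009, 0.002], [0.002, -0.046, -0.999]]
force: [-3.0, -9.5, 0.7]
opening: 0.002
```

Firmly seated: 9.5 N with hardly any travel. I back off, rise and look again.

```bash
python3 -m inch '[[0,-3,0,0,0],[0,-12,0,0,0],[0,-25,0,0,0],[0,-30,0,-20,0],[0,-30,20,-70,0],[0,-30,20,-120,0],[0,-30,20,-170,0],[0,-30,20,-200,0]]';  python3 -m inch '[[0,30,0,-70,0],[0,30,0,-70,0],[0,30,0,-70,0],[0,30,0,-70,0],[0,30,0,-70,0]]'
python3 - <<'E'
from h import *
m=vision.camera_model("wrist"); im,d=vision.capture("wrist"); g=cv2.cvtColor(im,cv2.COLOR_RGB2GRAY).astype(float)
im2,_=vision.capture("scene"); t,_=vision.capture("top")
b=np.vstack([cv2.resize(im2[150:340,190:530],(400,224)),cv2.resize(t[100:240,170:420],(400,224))])
r=int(proj("wrist",[[.553,.037,.008]],m)[0,1]); bb=int(proj("wrist",[[.553,.0737,.045]],m)[0,1]); u=int(proj("wrist",[[.553,.037,.008]],m)[0,0]); print(u,r,bb)
save("pics/w6.png",np.hstack([cv2.resize(im[r-125:r+10,u-70:u+55],(400,448)),b]))
def line(n,pts,z):
    P=ray("wrist",pts,z,m)[:,:2]; q=cv2.fitLine(P.astype(np.float32),cv2.DIST_HUBER,0,1e-4,1e-4).ravel(); print(n,"pt",q[2:].round(4),"ang",np.degrees(np.arctan2(q[1],q[0])).round(2))
line("rear",[(c,r-7+np.argmin(np.diff(g[r-7:r+15,c]))+.5) for c in range(u-26,u+27,3)],.008)
line("stop far",[(c,r-120+np.argmax(np.diff(g[r-120:r-105,c]))+.5) for c in range(u-36,u+40,4)],.014)
print(bot.read_state()["position"],bot.read_state()["force"])
E
```

```text
time_s: 15.4
position: [0.5581, -0.0048, 0.2086]
tcp_rot: [[-0.008, 0.999, -0.04], [1.0, 0.008, 0.001], [0.002, -0.04, -0.999]]
force: [0.8, -0.2, -0.1]
opening: 0.005
time_s: 15.9
position: [0.5596, 0.0246, 0.277]
tcp_rot: [[-0.007, 0.999, -0.044], [1.0, 0.007, 0.002], [0.002, -0.044, -0.999]]
force: [-0.5, -0.2, 0.0]
opening: 0.002
322 160 134
rear pt [0.5434 0.0378] ang -0.76
stop far pt [0.5504 0.1785] ang -0.08
[0.55983536 0.0246964  0.276882  ] [-0.13970233  0.59757104  0.10405931]
```

View pics/w6.png

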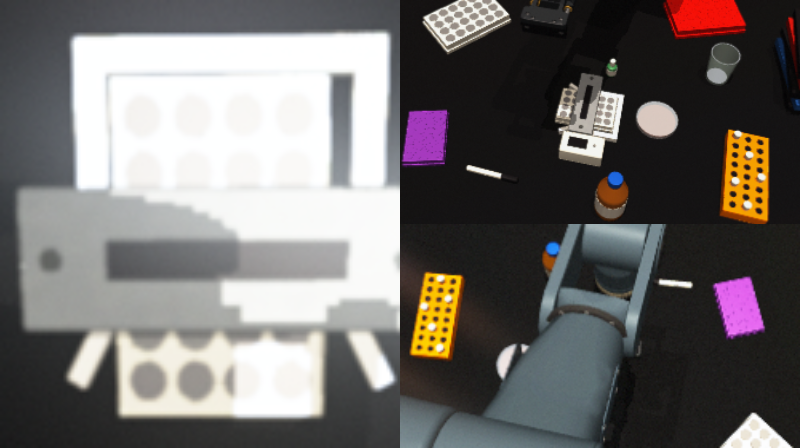

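The picture shows the plate tight against the stop bar along its whole front, rear edge level, bystanders standing in place. Remaining angle differences are below one pixel across the plate. Handing in.

```bash
python3 -c "
from rig import bot
bot.hand_in(); print(bot.read_state()['time_s'])"
```

```text
the job is handed in; nothing more can be done
the job is handed in; nothing more can be done
```

The small white 24-well plate is under the bridge with its leading end against the stop bar, and I handed the job in at about 16 s on the robot's clock. I turned and centred it with a push on its side, pushed its rear end in with both fingers until it met the stop (about 12 N), then seated it with a nudge at the rear (about 9.5 N).

- **Position:** in the last check the rear end was at y 0.0378, against 0.0377 expected, and no gap showed at the stop.
- **Squareness:** the measured angles disagreed. The plate read 0.5° off one way before the nudge and 0.7° off the other way after it. Both are under one pixel across the plate, so I could not confirm it finer than that.
- **Bystanders:** all looked undisturbed in the last picture by eye; I did not re-measure them.
- **Robot:** clear of everything, at 0.28 m. It had touched the bench once with about 12 N while lowering behind the plate.

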